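# Find the concealed catch of a keepsake chest

### The job

One of the four flush inlaid tiles in the chest's lid is a concealed catch: feel for it with the closed fingertips, pushing lightly and never forcing a tile that is solid, and press it fully home so that the hidden drawer comes out. Do not pull or touch the drawer itself, and leave the things on and around the chest standing where they are, neither lifted nor shoved. Finish with the hand clear.

Things in the scene. Friction and masses are not known exactly. Their poses are not given: they have to be found in the camera images.
- chest: Wooden keepsake chest that does not move, 210 mm (its x) by 330 mm (its y), 120 mm tall; origin at the centre of its underside, z up. Along its lid's -x side lies a row of four identical tiles, 72 mm apart along y: three solid, one (a different one each time, not to be told by eye) the concealed catch. A push of 80 N or more by the fingers on anything counts as forcing it.
- spot1 (a point): Centre of the face of the tile at the +y end of the row, as it starts; fixed to the chest, axes as the chest's. The tile is 49 mm square, in a 52 mm square well, its face 2 mm below the lid (118 mm above the chest's underside). If it is the catch, it goes straight down 8 mm (to 10 mm below the lid) under some 4 to 8 N and stays where it is left.
- spot2 (a point): Centre of the face of the tile second from the +y end of the row, as it starts; fixed to the chest, axes as the chest's. The tile is 49 mm square, in a 52 mm square well, its face 2 mm below the lid (118 mm above the chest's underside). Catch or solid, as for spot1.
- spot3 (a point): Centre of the face of the tile third from the +y end of the row, as it starts; fixed to the chest, axes as the chest's. The tile is 49 mm square, in a 52 mm square well, its face 2 mm below the lid (118 mm above the chest's underside). Catch or solid, as for spot1.
- spot4 (a point): Centre of the face of the tile at the -y end of the row, as it starts; fixed to the chest, axes as the chest's. The tile is 49 mm square, in a 52 mm square well, its face 2 mm below the lid (118 mm above the chest's underside). Catch or solid, as for spot1.
- catch (a joint): How far the concealed catch (whichever tile it is) has gone down: 0 at the start, 0.008 m fully home. It stays where it is left.
- drawer: The hidden drawer in the chest's +x side, its front 214 mm wide and 52 mm tall, standing 2 mm proud when shut. Axes as the chest's; origin at the chest's origin when shut. It is geared to the catch and comes out along the chest's +x, 4 mm for each 1 mm the catch goes down, 32 mm in all. Not to be touched.
- pot: small brass pot, 46 mm across, 38 mm tall, standing on the chest's lid towards its +x edge; loose, a bystander. Origin at the centre of its underside, z up.
- tin: red tin box 40 x 62 x 24 mm, lying on the chest's lid towards its +x edge; loose, a bystander. Origin at the centre of its underside, z up.
- mug: white mug, 80 mm across, 85 mm tall, on the table beside the chest; loose, a bystander. Origin at the centre of its underside, z up.
- bowl: blue bowl, 120 mm across, 55 mm tall, on the table beside the chest; loose, a bystander. Origin at the centre of its underside, z up.
- jar: amber glass jar with a brass cap, 64 mm across, 95 mm tall, on the table between the robot and the chest; loose, a bystander. Origin at the centre of its underside, z up.
- spoon: steel spoon with a wooden handle, 170 mm long, lying on the table between the robot and the chest; loose, a bystander. Origin at the centre of its underside, x along its length.
- spool: wooden spool, 44 mm across, 50 mm tall, on the table beside the chest; loose, a bystander. Origin at the centre of its underside, z up.

How it is judged:
On the way:
1. the catch is pressed home while the fingers still touch it and the drawer comes out (value of joint catch above 0.0065 m and contact force between the fingers and anything else above 0.5 N), for 0.05 s.
At the end, for the whole second after the job is handed in: The hidden drawer stands at least 26 mm out (catch pressed at least 6.5 mm of its 8 mm) and is at rest, and no bystander has moved 20 mm or tilted 0.3 rad (value of joint catch above 0.0065 m and linear speed of drawer below 0.01 m/s and distance of each of pot, tin, mug, bowl, jar, spoon, spool from where it was at the start of the episode below 0.02 m and angle between each of pot, tin, mug, bowl, jar, spoon, spool's own z axis and vertical below 0.3 rad); the robot touches nothing.
It fails at once if the fingers push on anything with 80 N or more (contact force between the fingers and anything else above 80 N).
It fails at once if the robot touches the drawer (contact force between any of the fingers, the arm and drawer above 0.5 N).
It fails at once if a bystander is lifted, tipped or shoved (20 mm or 0.3 rad) (not (distance of each of pot, tin, mug, bowl, jar, spoon, spool from where it was at the start of the episode below 0.02 m and angle between each of pot, tin, mug, bowl, jar, spoon, spool's own z axis and vertical below 0.3 rad)).
It also fails if it takes over 48 s, if anything falls off the work surface, if the arm or the gripper's body presses on something with over 40 N, if the wrist force passes 120 N, or if a joint passes its speed limit or range.

### The arm

A 6-joint arm with a two-finger parallel gripper is mounted at the origin on the work surface. World frame = base frame: x ahead of the robot, y to its left, z up, the work surface at z = 0. Lengths are in m, angles in rad, forces in N, time in s.
With the tool pointing down it reaches from about 0.35 to 0.775 m from the base axis. Payload 7.3 kg.
Tool frame: the origin (TCP) lies on the centre line of the jaws, within the pads' length; the fingertips stand 14 mm ahead of it and the grasp point (between the pads) lies 5 mm behind it; x points along the fingers, y is the direction in which the jaws open and shut, and the axes are right-handed (so a half turn about x gives the same grasp; the last joint's range is limited). The gripper opens to 92 mm and grips with 3 to 60 N. Pads are 19 mm wide; open, the fingers measure 130 mm over their backs; the gripper's body (75 mm by 190 mm) begins 47 mm behind the grasp point.
Start: joints at [1.171, 0.342, 1.524, -0, 1.275, -0.146], TCP at [0.132, 0.508, 0.241] pointing down, gripper open.
Joint ranges: [-2.53, 2.53], [-0.77, 2.02], [0.04, 2.7], [-1, 4.14], [0.28, 2.66], [-3.11, 3.11]. Speed limits (rad/s): [2.57, 2.57, 3.14, 3.14, 3.14, 3.14].

### API

Orientations are given as a unit quaternion [x, y, z, w].
In Python, from rig import arm gives the robot as it stands.
- The arm moves only by the shell command python3 -m jog 'ROWS'. ROWS is JSON, a list of rows, each a list of 5 numbers: the shift along the tool's x, y, z in mm, then the turn about the tool's x in rad, then the closure, from 0 (fully open) to 1 (shut). In form: [[dx, dy, dz, spin, jaw], ...]. A call has 1 to 5 rows; each row shifts and turns the commanded pose from where the row before left it, along the tool's axes as they then stand; what a row does not reach is not made up. A row lasts 1/12 s, in which the tool goes at most 41.7 mm and 7.16 degrees, less where a joint would pass 70% of its speed; a pose out of reach is approached as far as the arm can. A call with a gripper value outside its range is refused whole. The fingers move at their own pace and stop on an object; the grip force is fixed at half the most. Time passes only in rows, so rows that do not move let the fingers close. It gives the time, the measured TCP pose, the force and the opening at its end, in the units of the state.
- arm.get_state(): the state, without advancing time (a new reading comes with each control period).
- arm.get_image(name): name is "side" or "top" or "wrist"; returns the picture (400x640x3 uint8, blue, green, red); there is no depth.
- arm.camera_info(name): a dict with "fx", "fy", "cx", "cy" (pixels), "cam_to_world" (4x4, takes a point from camera to world coordinates); the wrist camera has in their place "T_tool_cam" (4x4, takes a point from camera to tool coordinates, whose origin is the TCP and whose axes are the tool frame's). Camera axes: x right, y down, z forward; pixel columns grow to the right and rows downward; lengths in m; the calibration is good to about 2 mm. A picture is of the moment at which its call begins: read the wrist's pose just before it. camera_info takes no time and is no camera call.
- arm.finish_job(): hands the job in, once; it reports no verdict.
Trained networks look in the newest picture that a camera, given by its name, has taken for a name from the list of things; names that differ only in an ending like _2 or _b are one class to them, and where a whole thing is asked for, a point or a joint stands for the part that bears it (a point fixed in the world has none). Each returns a list of dicts, best first, with "confidence" (0 to 1); they miss things now and then, are a little off and sometimes report something else, mostly with a low value. They report only what shows in the picture. A call takes as long as a camera call.
- arm.find_in(camera, name): "location" ([x, y, z] in m, in world coordinates, good to about 4 mm: the middle of the surface that is visible of it).
- arm.trace(camera, name): "mask" (400x640 bool, what is visible of it).
The state is a dict: "time": time; "qpos": joint angles; "qd": joint speeds; "effort": joint torques, N m; "ee_pos": TCP position; "tcp_rot": TCP orientation; "contact_force": force on the tool from outside, world axes, zero at the start; "moment": the same for the moment, N m; "opening": finger opening in m.
Only numpy, scipy, OpenCV 4.12 (cv2) and the standard library are available. Lean on these libraries where they do the work, as an engineer would, in place of code of your own. Each camera call takes 0.05 s, during which the arm holds its last target.

## Working session

There is one attempt and no reset: what is moved stays moved. The work goes in short steps, Python scripts to look and compute and a shell command to move; the robot and the scene stay as the last step left them, time stands still between calls to the robot, and variables do not carry over. Pictures are saved under pics/ and viewed, and the job is handed in when it is done.

```bash
ls; mkdir -p pics
python3 - <<'E'
from rig import arm
import cv2,json
s=arm.get_state();print({k:(v if isinstance(v,float) else [round(float(x),4) for x in v]) for k,v in s.items()})
for c in("side","top"):
    cv2.imwrite(f"pics/{c}0.png",arm.get_image(c)); i=arm.camera_info(c);print(c,i)
    for n in ["chest","spot1","spot4","pot","tin","mug","bowl","jar","spoon","spool"]:
        print(n,[(r['confidence'],[round(float(x),3) for x in r['location']]) for r in arm.find_in(c,n)[:4]])
print(arm.camera_info("wrist"))
E
```

```text
pics
{'time': 0.0, 'qpos': [1.171, 0.3427, 1.525, -0.0, 1.2754, -0.146], 'qd': [-0.0003, 0.001, -0.0008, -0.0005, -0.0005, 0.0002], 'effort': [0.0006, -43.1237, -24.4223, 0.0718, 0.0558, -0.0002], 'ee_pos': [0.1316, 0.5078, 0.2401], 'tcp_rot': [0.089, 0.7016, -0.09, 0.7013], 'contact_force': [0.6906, 0.0026, 0.1239], 'moment': [0.0009, 0.0415, 0.0132], 'opening': 0.09168692660604746}
side {'fx': 402.02807190196626, 'fy': 402.02807190196626, 'cx': 321.01899501045193, 'cy': 201.8266522026294, 'cam_to_world': array([[ 0.20084721, -0.70852344,  0.67650199, -0.09688577],
       [-0.97956359, -0.13767773,  0.14662885, -0.09690424],
       [-0.01075072, -0.69212671, -0.72169595,  0.761009  ],
       [ 0.        ,  0.        ,  0.        ,  1.        ]])}
chest [(0.6, [0.474, 0.123, 0.122])]
spot1 [(0.6, [0.471, 0.124, 0.119])]
spot4 [(0.6, [0.471, 0.124, 0.119])]
pot [(0.84, [0.612, 0.25, 0.148])]
tin [(0.96, [0.583, 0.07, 0.147])]
mug [(0.87, [0.493, 0.378, 0.057])]
bowl [(0.97, [0.464, -0.111, 0.027]), (0.5, [0.379, 0.11, 0.015])]
jar [(0.81, [0.381, 0.251, 0.074])]
spoon [(0.84, [0.378, 
[... 730 characters left out ...]
 [(0.67, [0.514, 0.398, 0.032])]
bowl [(0.89, [0.444, -0.114, 0.026])]
jar [(0.78, [0.394, 0.259, 0.095]), (0.71, [0.375, 0.135, 0.013])]
spoon [(0.62, [0.376, 0.135, 0.014]), (0.16, [0.556, 0.138, 0.118])]
spool [(0.69, [0.606, 0.329, 0.05])]
{'fx': 283.8328768517946, 'fy': 283.8328768517946, 'cx': 320.1464799167503, 'cy': 197.1192381597653, 'T_tool_cam': array([[ 7.26407296e-04, -2.88018380e-01,  9.57624605e-01,
        -1.43206698e-01],
       [ 9.99999736e-01,  1.83600048e-04, -7.03330838e-04,
        -8.13393543e-05],
       [ 2.67522851e-05,  9.57624863e-01,  2.88018438e-01,
        -7.75790106e-02],
       [ 0.00000000e+00,  0.00000000e+00,  0.00000000e+00,
         1.00000000e+00]])}
```

View pics/side0.png

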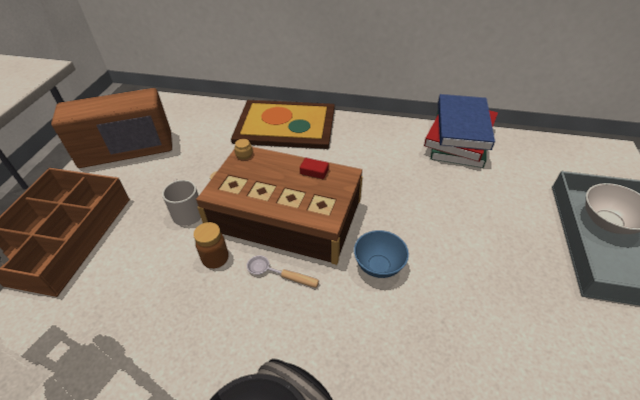

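View pics/top0.png

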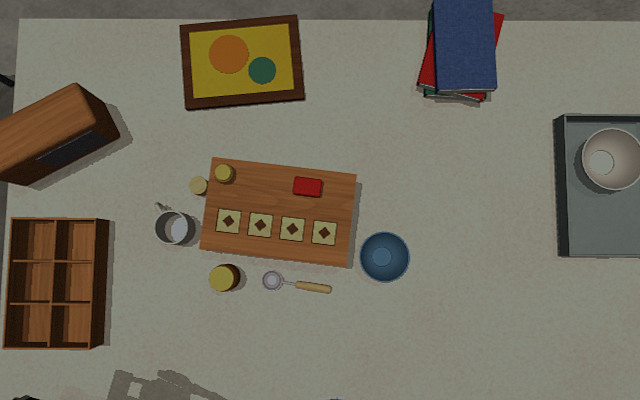

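```bash
cat > h.py <<'E'
import numpy as np,cv2
from rig import arm
from scipy.spatial.transform import Rotation as R
def ray(c,uv,z):
    i=arm.camera_info(c);T=i["cam_to_world"]
    d=T[:3,:3]@[(uv[0]-i["cx"])/i["fx"],(uv[1]-i["cy"])/i["fy"],1]
    return T[:3,3]+d*(z-T[2,3])/d[2]
def move(p):
    s=arm.get_state();r=R.from_quat(s["tcp_rot"])
    return (r.inv().apply(np.array(p)-s["ee_pos"])*1000).round(1)
E
python3 - <<'E'
from h import *
for c in("top","side"):
    im=cv2.imread(f"pics/{c}0.png"); hsv=cv2.cvtColor(im,cv2.COLOR_BGR2HSV)
    seeds=[(229,221),(260,225),(292,229),(324,233)] if c=="top" else [(233,185),(262,191),(291,198),(321,205)]
    P=[]
    for u,v in seeds:
        w=im[v-14:v+15,u-18:u+19].astype(int)
        m=((w[:,:,1]>120)).astype(np.uint8)
        n,l,st,ce=cv2.connectedComponentsWithStats(m); k=1+np.argmax(st[1:,4])
        x,y,ww,hh,a=st[k]
        h=cv2.convexHull(np.argwhere(l==k)[:,::-1].astype(np.int32)); M=cv2.moments(h)
        uv=(M['m10']/M['m00']+u-18,M['m01']/M['m00']+v-14)
        p=ray(c,uv,.118);P.append(p);print(c,uv,st[k],p.round(4))
    P=np.array(P);d=P[3]-P[0];print(np.diff(P,axis=0).round(4),np.linalg.norm(d)/3, "yaw",np.arctan2(d[0],-d[1]))
s=arm.get_state();r=R.from_quat(s["tcp_rot"]);print(r.as_matrix().round(3))
E
```

```text
top (228.03989259685463, 220.68431146912158) [  6   2  23  24 342] [0.5243 0.2452 0.118 ]
top (259.7760180995475, 224.539592760181) [  7   2  23  24 348] [0.5162 0.1739 0.118 ]
top (291.7632468996618, 228.40962044344232) [  7   2  23  24 344] [0.508  0.1023 0.118 ]
top (323.73574933937334, 232.40392600981502) [  7   2  23  24 349] [0.4995 0.0308 0.118 ]
[[-0.0082 -0.0713  0.    ]
 [-0.0082 -0.0717  0.    ]
 [-0.0084 -0.0714  0.    ]] 0.07192993878161975 yaw -0.11506175598179275
side (233.05452501405284, 184.54974704890387) [  5   5  27  18 255] [0.5213 0.2452 0.118 ]
side (261.4667713239142, 191.12349555206697) [  4   5  28  19 273] [0.5131 0.1738 0.118 ]
side (290.8771929824561, 197.90175438596492) [  5   5  27  19 289] [0.5049 0.1025 0.118 ]
side (321.2940074906367, 204.90964419475657) [  5   4  27  21 302] [0.4968 0.0313 0.118 ]
[[-0.0082 -0.0714  0.    ]
 [-0.0082 -0.0713  0.    ]
 [-0.0081 -0.0712  0.    ]] 0.07177784477969264 yaw -0.11429733670021251
[[ 0.     0.251  0.968]
 [ 0.     0.968 -0.251]
 [-1.     0.     0.   ]]
```

```bash
python3 -m jog '[[0,0,0,-0.07,1],[0,0,0,-0.07,1],[0,-14,27,0,1],[0,-14,27,0,1],[0,-14,27,0,1]]'; python3 -m jog '[[0,-14,27,0,1],[0,-14,27,0,1],[0,-14,27,0,1],[0,-14,27,0,1],[0,-14,27,0,1]]';python3 - <<'E'
from h import *
s=arm.get_state();print(R.from_quat(s["tcp_rot"]).as_matrix().round(3),move([.5228,.2452,.24]))
E
```

```text
time: 1.52
ee_pos: [0.2079, 0.4568, 0.2407]
tcp_rot: [0.04, 0.706, -0.04, 0.706]
contact_force: [0.4, 0.1, -0.6]
opening: 0.0633
time: 1.93
ee_pos: [0.3348, 0.3714, 0.2409]
tcp_rot: [0.04, 0.706, -0.04, 0.706]
contact_force: [0.3, 0.7, 0.6]
opening: 0.0299
[[ 0.     0.113  0.994]
 [ 0.     0.994 -0.113]
 [-1.     0.     0.   ]] [   0.9 -104.1  201.1]
```

```bash
python3 -m jog '[[0,-14,27,0,1],[0,-14,27,0,1],[0,-14,27,0,1],[0,-14,27,0,1],[0,-14,27,0,1]]'; python3 -m jog '[[0,0,0,0,1],[0,0,0,0,1]]';python3 - <<'E'
from h import *
print(move([.5228,.2452,.24]),arm.get_state()['opening'])
E
```

```text
time: 2.35
ee_pos: [0.461, 0.2865, 0.2408]
tcp_rot: [0.04, 0.706, -0.04, 0.706]
contact_force: [0.4, 1.5, 0.3]
opening: 0.0011
time: 2.52
ee_pos: [0.4607, 0.2866, 0.2403]
tcp_rot: [0.041, 0.706, -0.041, 0.706]
contact_force: [-0.6, 0.8, 0.1]
opening: 0.0004
[  0.3 -33.9  66.5] 0.00043050780187502764
```

```bash
python3 -m jog '[[0,-17,33,0,1],[0,-17,33.5,0,1],[30,0,0,0,1],[30,0,0,0,1],[30,0,0,0,1]]'; python3 -m jog '[[0,0,0,0,1],[0,0,0,0,1]]';python3 - <<'E'
from h import *
print(move([.5228,.2452,.132]),arm.get_state()['opening'])
cv2.imwrite("pics/w1.png",arm.get_image("wrist"));cv2.imwrite("pics/s1.png",arm.get_image("side"))
E
```

```text
time: 2.93
ee_pos: [0.5216, 0.2468, 0.15]
tcp_rot: [0.041, 0.706, -0.04, 0.706]
contact_force: [0.2, 0.3, -0.3]
opening: 0.0004
time: 3.1
ee_pos: [0.5206, 0.2468, 0.1501]
tcp_rot: [0.039, 0.707, -0.04, 0.705]
contact_force: [0.3, -0.4, 1.9]
opening: 0.0005
[18.1 -1.3  2.4] 0.0004658724304033422
```

View pics/w1.png

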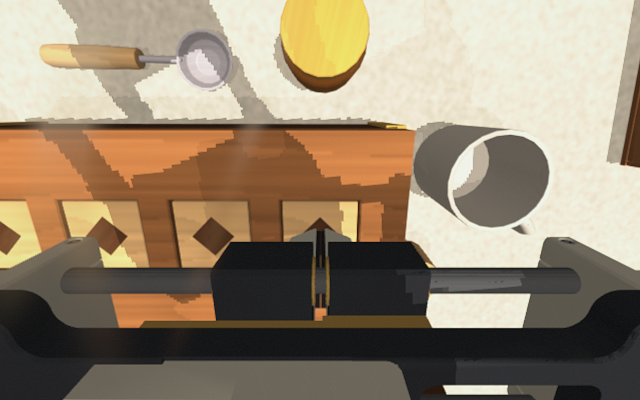

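View pics/s1.png

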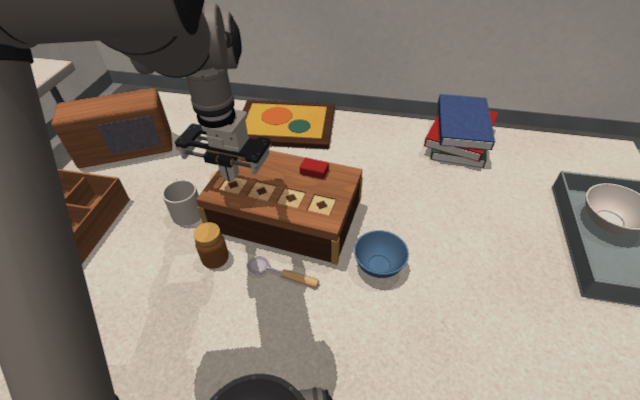

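The wrist view shows the closed fingertips (around 320,240) centred over the end tile (282–358 across). The side view shows nothing in the way. I'll descend gently.

```bash
python3 -m jog '[[7,-1,2,0,1],[7,0,0,0,1],[0,0,0,0,1]]'; for i in 1 ; do python3 -m jog '[[1,0,0,0,1],[0,0,0,0,1]]';python3 -m jog '[[1,0,0,0,1],[0,0,0,0,1]]'; done
```

```text
time: 3.45
ee_pos: [0.5236, 0.2449, 0.1362]
tcp_rot: [0.04, 0.706, -0.04, 0.706]
contact_force: [-0.3, -0.1, -0.5]
opening: 0.0007
time: 3.62
ee_pos: [0.524, 0.245, 0.1358]
tcp_rot: [0.04, 0.706, -0.04, 0.706]
contact_force: [0.8, -0.6, -0.4]
opening: 0.0001
time: 3.78
ee_pos: [0.524, 0.245, 0.1348]
tcp_rot: [0.04, 0.706, -0.04, 0.706]
contact_force: [-0.3, -1.1, -0.4]
opening: 0.0005
```

```bash
python3 -m jog '[[1,0,0,0,1],[0,0,0,0,1]]';python3 -m jog '[[1,0,0,0,1],[0,0,0,0,1]]'|grep -E "ee_pos|cont"; python3 -m jog '[[1,0,0,0,1],[0,0,0,0,1]]'|grep -E "ee_pos|cont"
```

```text
time: 3.95
ee_pos: [0.5239, 0.2449, 0.1337]
tcp_rot: [0.04, 0.706, -0.04, 0.706]
contact_force: [0.3, 0.1, -0.4]
opening: 0.0007
ee_pos: [0.5239, 0.245, 0.1326]
contact_force: [-0.7, -0.2, 0.7]
ee_pos: [0.524, 0.245, 0.1319]
contact_force: [-0.9, 0.3, 2.0]
```

```bash
python3 -m jog '[[1,0,0,0,1],[0,0,0,0,1]]'|grep -E "ee_pos|cont"
```

```text
ee_pos: [0.524, 0.245, 0.131]
contact_force: [-0.9, -0.6, 3.0]
```

```bash
python3 -m jog '[[1,0,0,0,1],[0,0,0,0,1]]'|grep -E "ee_pos|cont"
```

```text
ee_pos: [0.524, 0.245, 0.1298]
contact_force: [-0.4, -0.9, 4.6]
```

```bash
python3 -m jog '[[1,0,0,0,1],[0,0,0,0,1]]'|grep -E "ee_pos|cont"; python3 -m jog '[[1,0,0,0,1],[0,0,0,0,1]]'|grep -E "ee_pos|cont"
```

```text
ee_pos: [0.524, 0.245, 0.1287]
contact_force: [0.5, -0.2, 3.4]
ee_pos: [0.524, 0.245, 0.1276]
contact_force: [-1.1, -0.3, 4.4]
```

It yields at about 4 N, so this is the catch. I'll keep pressing.

```bash
for i in 1; do python3 -m jog '[[1,0,0,0,1],[0,0,0,0,1]]'|grep -E "ee_pos|cont";python3 -m jog '[[1,0,0,0,1],[0,0,0,0,1]]'|grep -E "ee_pos|cont";python3 -m jog '[[1,0,0,0,1],[0,0,0,0,1]]'|grep -E "ee_pos|cont"; done
```

```text
ee_pos: [0.524, 0.245, 0.1266]
contact_force: [-0.3, -0.8, 3.0]
ee_pos: [0.524, 0.245, 0.1256]
contact_force: [-0.8, -0.6, 3.0]
ee_pos: [0.524, 0.245, 0.1246]
contact_force: [0.8, -0.3, 3.6]
```

```bash
python3 -m jog '[[1,0,0,0,1],[0,0,0,0,1]]'|grep -E "ee_pos|cont"
```

```text
ee_pos: [0.524, 0.245, 0.1242]
contact_force: [-2.3, -1.2, 7.7]
```

```bash
python3 -m jog '[[1,0,0,0,1],[0,0,0,0,1]]'|grep -E "ee_pos|cont"
python3 - <<'E'
from h import *
cv2.imwrite("pics/t2.png",arm.get_image("top"));cv2.imwrite("pics/s2.png",arm.get_image("side"))
E
```

```text
ee_pos: [0.524, 0.245, 0.1242]
contact_force: [-4.4, -1.6, 14.5]
```

View pics/t2.png

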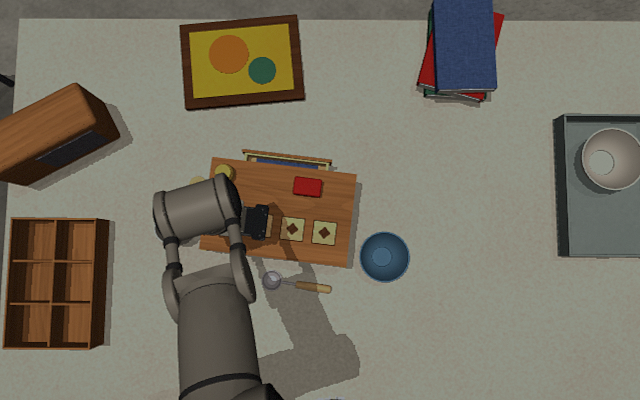

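The tile has hit its stop: force rose to 14.5 N with no further travel. The drawer is out at the top (243–332, 150–168). Now I'll retreat.

```bash
python3 -m jog '[[-5,0,0,0,1],[-25,0,0,0,1],[-35,0,0,0,1],[-35,0,0,0,1],[-20,0,0,0,1]]';python3 -m jog '[[0,14,-27,0,1],[0,14,-27,0,1],[0,14,-27,0,1],[0,14,-27,0,1],[0,14,-27,0,1]]';python3 -m jog '[[0,14,-27,0,1],[0,14,-27,0,1],[0,14,-27,0,1],[0,14,-27,0,1],[0,0,0,0,1]]'
python3 - <<'E'
from h import *
cv2.imwrite("pics/t3.png",arm.get_image("top"));cv2.imwrite("pics/s3.png",arm.get_image("side"))
a=ray("top",(243,150),.09)
for n in ["pot","tin","mug","bowl","jar","spoon","spool"]:
    print(n,[(r['confidence'],[round(float(x),3) for x in r['location']]) for r in arm.find_in("top",n)[:2]])
print(arm.get_state()['contact_force'])
E
```

```text
time: 6.3
ee_pos: [0.5248, 0.2453, 0.2461]
tcp_rot: [0.041, 0.705, -0.04, 0.707]
contact_force: [0.5, 0.4, 0.1]
opening: 0.0004
time: 6.72
ee_pos: [0.3964, 0.3303, 0.2423]
tcp_rot: [0.04, 0.706, -0.04, 0.706]
contact_force: [0.4, -0.4, -0.2]
opening: 0.0003
time: 7.13
ee_pos: [0.2928, 0.3997, 0.2424]
tcp_rot: [0.039, 0.707, -0.039, 0.705]
contact_force: [-0.9, -0.9, -0.5]
opening: 0.0004
pot [(0.63, [0.626, 0.253, 0.163]), (0.58, [0.671, 0.116, 0.066])]
tin [(0.56, [0.597, 0.072, 0.145])]
mug [(0.56, [0.514, 0.4, 0.029])]
bowl [(0.65, [0.443, -0.114, 0.022])]
jar [(0.77, [0.394, 0.258, 0.092])]
spoon [(0.87, [0.375, 0.133, 0.012]), (0.27, [0.608, 0.33, 0.05])]
spool [(0.66, [0.609, 0.331, 0.049])]
[-0.08186831 -0.06142524  0.30073708]
```

View pics/t3.png

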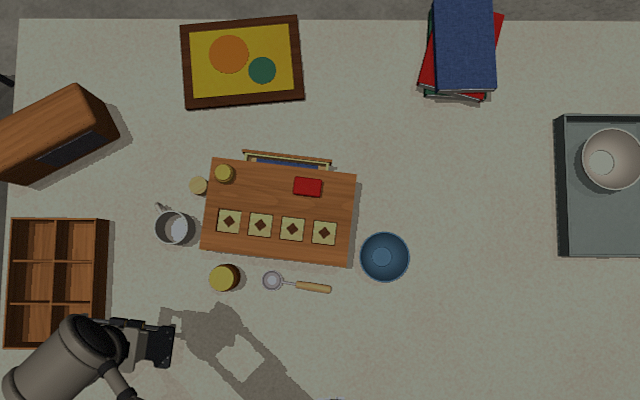

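View pics/s3.png

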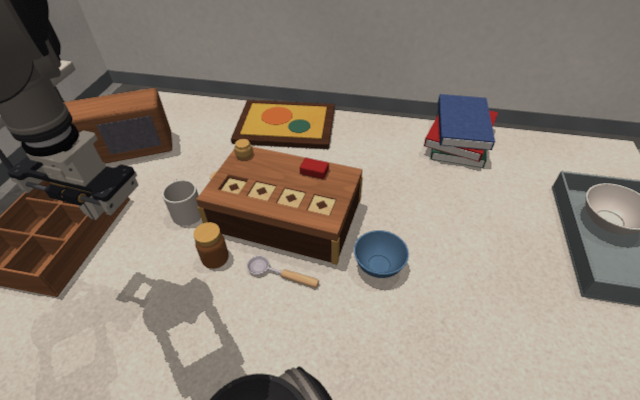

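The end tile now sits sunken (233,186 in the side view) and the drawer is out (243–332, 150–168 in the top view). The bystanders are where they were, and the hand is clear.

```bash
python3 -c "
from rig import arm
print(arm.finish_job())"
```

```text
the job is handed in; nothing more can be done
None
```

The concealed catch was the tile at the +y end of the row (spot1), the first one I tried. I pressed it fully home, the hidden drawer came out, and I handed the job in at about 7.2 s.

- **Catch:** the tile yielded under about 3–5 N and went down about 7.8 mm. It then stopped, and the force rose to 14.5 N with no further travel. I did not touch the other three tiles.
- **Drawer:** after the press, the top picture shows the drawer standing out and the side picture shows the tile still sunken. I did not measure how far the drawer came out.
- **Bystanders:** the pictures show all seven in place, and the top-camera positions agree with the starting ones to about 3 mm.
- **Hand:** it was clear, with about 0.3 N on the tool, which is within the noise.

None of these checks failed. A low-confidence second "pot" report (0.58) lay on the drawer, which I took as a false detection.

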